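# Load a spring-loaded sample-plate magazine

### The arm

A 6-joint arm with a two-finger parallel gripper is mounted at the origin on a cart in front of the work surface, level with it; the furniture and walls round the work are solid. World frame = base frame: x ahead of the robot, y to its left, z up, the work surface at z = 0. Lengths are in m, angles in degrees, forces in N, time in s.
With the tool pointing down it reaches from about 0.275 to 0.975 m from the base axis. Payload 8.4 kg.
Tool frame: the origin (TCP) lies on the centre line of the jaws, within the pads' length; the fingertips stand 25 mm ahead of it and the grasp point (between the pads) lies 6 mm ahead of it; z points along the fingers, y is the direction in which the jaws open and shut (so a half turn about z gives the same grasp; the last joint's range is limited). The gripper opens to 92 mm and grips with 3 to 60 N. Pads are 20 mm wide; open, the fingers measure 128 mm over their backs; the gripper's body (75 mm by 189 mm) begins 69 mm behind the grasp point.
Start: joints at [71.998, 20.225, 93.587, -0, 66.188, -0.138], TCP at [0.192, 0.595, 0.24] pointing down, gripper open.
Joint ranges: [-150.9, 150.9], [-52.94, 120.26], [3.33, 152.33], [-74.26, 254.26], [0, 154.13], [-172.89, 172.89]. Speed limits (degrees/s): [127.2, 127.2, 159.86, 180, 180, 180].

### API

Orientations are given as [roll, pitch, yaw] about the fixed x, y, z axes, in that order (R = Rz(yaw) Ry(pitch) Rx(roll)).
In Python, from cell import arm, imaging gives the robot as it stands.
- The arm moves only by the tool play_rows, never from a script. Its argument "plan" is a list of rows, each an object of numbers: "x", "y", "z": the shift along the world's x, y, z in cm; "wx", "wy", "wz": the turn, a rotation vector about the world's x, y, z in degrees. A call has exactly 10 rows; each row is the pose to reach, as a shift and turn from the pose commanded when the call began; what a row does not reach only later rows make up. A row lasts 1/12 s, in which the tool goes at most 41.7 mm and 7.16 degrees, less where a joint would pass 70% of its speed; a pose out of reach is approached as far as the arm can. A call with a gripper value outside its range is refused whole. "gripper" is the opening, from -1 (shut) to 1 (fully open), so that 0 is half open, set as the call begins (left out, the last holds). The fingers move at their own pace and stop on an object; the grip force is fixed at half the most. Time passes only in rows, so rows that repeat a pose let the fingers close, or fill a call up. It gives the time, the measured TCP pose, the force and the opening at its end, in the units of the state.
- arm.sense(): the state, without advancing time (a new reading comes with each control period).
- imaging.read_camera(name): name is "side" or "top" or "wrist"; returns (picture, depth): 420x560x3 uint8, red, green, blue; 420x560 float32, m along the optical axis (not along the pixel's ray), 0 where there is no reading.
- imaging.get_calibration(name): a dict with "fx", "fy", "cx", "cy" (pixels), "extrinsics" (4x4, takes a point from camera to world coordinates). Camera axes: x right, y down, z forward; pixel columns grow to the right and rows downward; lengths in m; the calibration is good to about 2 mm. A picture is of the moment at which its call begins: read the wrist's pose just before it. get_calibration takes no time and is no camera call; for the wrist camera it gives the pose at the moment of the call.
- arm.sign_off(): hands the job in, once; it reports no verdict.
The state is a dict: "time": time; "joint_pos": joint angles; "joint_velocities": joint speeds; "joint_torque": joint torques, N m; "eef_pos": TCP position; "tcp_rot": TCP orientation; "force": force on the tool from outside, world axes, zero at the start; "wrist_torque": the same for the moment, N m; "finger_gap": opening from 0.0 (shut) to 1.0 (fully open).
Only numpy, scipy, OpenCV 4.12 (cv2) and the standard library are available. Lean on these libraries where they do the work, as an engineer would, in place of code of your own. Each camera call takes 0.05 s, during which the arm holds its last target.

### The job

Load the magazine of the analyser: push the sample carrier (the plate with four wells) down past the two spring lips until it snaps in underneath them, then push the plain cover plate in on top of it in the same way. Keep the wells facing up, leave both plates lying flat under the closed lips, and do not shift the things standing around.

Things in the scene. Friction and masses are not known exactly. Their poses are not given: they have to be found in the camera images.
- magazine: Fixed aluminium magazine, open on top and at its long sides. Base 160 x 76 x 10 mm; origin at the centre of its underside, x along its length, z up. Shaft 103 (x) by 53 mm (y). Corner guides to 82 mm height, then flared outward to 96 mm (74 mm wide there). The long sides are open at |x| < 33 mm, so fingers holding a plate by its long edges fit in. A block with a spring lip at each short end.
- magazine_mouth (a point): The shaft's centre, 60 mm above the worktop: the height of the lips' flat undersides, where the top of the upper plate ends. A plate laid in the guides first rests on the lips' slopes, underside about 71 mm, top about 85 mm above the worktop. Pressed down there it wedges the lips apart; once its top is below 60 mm they snap shut over it. This takes about 5 to 18 N.
- lip_far (a joint): Spring lip, 20 mm wide, at mid width of the magazine's +x end; 0 = closed (nose 45.5 mm from the shaft's centre, overhanging a plate's end by 4.5 mm); grows as it is pushed back outward, up to 0.009 m. Flat underside at 60 mm; steep slope on top from 63 mm (nose) to 75 mm height.
- lip_near (a joint): The same spring lip at the magazine's -x end.
- follower (a joint): Spring platform, 88 x 47 mm, in the shaft; it pushes the stack up against the lips. 0 = top (face 59 mm above the worktop), grows downward, up to 0.040 m; 3 N at the top, 6.4 N at 0.028. About 0.013 with one plate in, 0.027 with two. Press a plate 3 to 6 mm deeper than where it comes to rest, so that the lips can close.
- carrier: Sample carrier, grey plastic plate 100 x 50 x 14 mm with four round wells (19 mm across, 8 mm deep) in its top face near the corners and a plain strip across the middle; origin at the centre of its underside, x along its length, z up through the well side; about 90 g. Starts flat on the worktop, wells up.
- cover: Cover plate, the same grey plastic and size, 100 x 50 x 14 mm, but with a plain top without wells; origin at the centre of its underside, x along its length, z up; about 90 g. Starts flat on the worktop. Behind both plates' starting places stands the tall analyser, solid from x = 0.60 on where y is below 0.10, 0.53 m high: keep arm and wrist in front of it.
- reagent_bottle: White bottle, 68 mm across, 166 mm high, standing; origin at the centre of its underside. Leave alone.
- marker: Black pen, 126 mm long, lying; origin under its centre. Leave alone.
- tape_roll: Roll of tape, 66 mm across, 18 mm high, lying flat; origin under its centre. Leave alone.
- boat_0: Small white porcelain combustion boat, 70 x 12 x 9 mm; origin under its centre. Leave alone.

How it is judged (in metres and radians):
On the way, in this order (a step that is already met when the one before it is completed fails the run):
1. the carrier is in the magazine below the closed lips, wells up, with the cover not yet in (z of carrier in the frame of magazine between 0.015 and 0.0485 m and horizontal distance between carrier and magazine_mouth below 0.005 m and angle between carrier's own z axis and vertical below 0.06 rad and angle between the x axis of carrier and the x axis of magazine, either way round below 0.08 rad and value of joint each of lip_far, lip_near below 0.002 m and not (horizontal distance between cover and magazine_mouth below 0.05 m and z of cover in the frame of magazine below 0.0485 m)), for 0.2 s.
2. the cover is in the magazine on top of the carrier, below the closed lips (z of cover in the frame of magazine between 0.029 and 0.0485 m and horizontal distance between cover and magazine_mouth below 0.005 m and angle between cover's own z axis and vertical below 0.06 rad and angle between the x axis of cover and the x axis of magazine, either way round below 0.08 rad and value of joint each of lip_far, lip_near below 0.002 m), for 0.2 s.
At the end, for the whole second after the job is handed in: Both plates rest released in the magazine, carrier (wells up) with its underside at 28.5 to 34.5 mm, cover on it at 42.5 to 48.5 mm above the worktop; each within 5 mm of the shaft centre, 0.06 rad of level, 0.08 rad of its length; lips within 2 mm of closed; follower over 23 mm down (z of carrier in the frame of magazine between 0.0285 and 0.0345 m and horizontal distance between each of carrier, cover and magazine_mouth below 0.005 m and angle between each of carrier, cover's own z axis and vertical below 0.06 rad and angle between the x axis of each of carrier, cover and the x axis of magazine, either way round below 0.08 rad and z of cover in the frame of magazine between 0.0425 and 0.0485 m and value of joint each of lip_far, lip_near below 0.002 m and linear speed of each of cover, carrier below 0.02 m/s and value of joint follower above 0.023 m); the robot touches nothing.
It fails at once if the bottle is shifted by more than 30 mm (distance of reagent_bottle from where it was at the start of the episode above 0.03 m).
It fails at once if the pen is shifted by more than 30 mm (distance of marker from where it was at the start of the episode above 0.03 m).
It fails at once if the tape roll is shifted by more than 30 mm (distance of tape_roll from where it was at the start of the episode above 0.03 m).
It fails at once if the combustion boat is shifted by more than 30 mm (distance of boat_0 from where it was at the start of the episode above 0.03 m).
It also fails if it takes over 72 s, if anything falls off the work surface, if the arm or the gripper's body presses on something with over 40 N, if the wrist force passes 120 N, or if a joint passes its speed limit or range.

## Working session

There is one attempt and no reset: what is moved stays moved. The work goes in short steps, Python scripts to look and compute and a tool call to move; the robot and the scene stay as the last step left them, time stands still between calls to the robot, and variables do not carry over. Pictures are saved under pics/ and viewed, and the job is handed in when it is done.

Besides the shell and the picture viewer there is one more tool, called after ">>>" in YAML: its name, and indented under it one key for each argument. play_rows: Moves the arm, as the interface text tells. Its arguments: {"type":"object","properties":{"plan":{"type":"array"},"gripper":{"type":"number"}},"required":["plan"]}

```bash
ls; mkdir -p pics; cat > h.py <<'E'
import numpy as np, cv2
from cell import arm, imaging
def snap(name,tag):
    cal=imaging.get_calibration(name)
    p,d=imaging.read_camera(name)
    cv2.imwrite(f'pics/{tag}.png',p[:,:,::-1]); np.savez(f'pics/{tag}.npz',p=p,d=d,E=cal['extrinsics'],K=[cal['fx'],cal['fy'],cal['cx'],cal['cy']])
    return p,d,cal
def load(tag):
    z=np.load(f'pics/{tag}.npz'); return z['p'],z['d'],z['E'],z['K']
def pts(tag):
    p,d,E,K=load(tag); v,u=np.mgrid[:d.shape[0],:d.shape[1]]
    c=np.stack([(u-K[2])/K[0]*d,(v-K[3])/K[1]*d,d,np.ones_like(d)],-1)
    return (c@E.T)[...,:3]
def ray(tag,u,v,z):
    p,d,E,K=load(tag); r=E[:3,:3]@np.array([(u-K[2])/K[0],(v-K[3])/K[1],1.]); o=E[:3,3]
    return o+r*(z-o[2])/r[2]
E
python3 - <<'E'
from h import *
for n in ['side','top','wrist']: snap(n,n+'0')
print(arm.sense())
for n in ['side','top','wrist']:
  c=imaging.get_calibration(n); print(n,c)
E
```

```text
pics
{'time': 0.15, 'joint_pos': array([ 7.19980045e+01,  2.02527526e+01,  9.36170503e+01,  1.42053622e-04,
        6.61883250e+01, -1.37580525e-01]), 'joint_velocities': array([ 0.03073657, -0.13596984, -0.20846629,  0.05344488,  0.06647856,
        0.15721048]), 'joint_torque': array([-1.60732434e-04, -5.94218087e+01, -3.34471822e+01,  6.97773462e-02,
        2.05234793e-02, -9.48539900e-05]), 'eef_pos': array([0.19162521, 0.59454792, 0.2390596 ]), 'tcp_rot': array([-1.79941873e+02, -2.69481608e-04,  1.62135527e+02]), 'force': array([0.19870213, 0.11367065, 0.91672149]), 'wrist_torque': array([-0.01273589,  0.02758232, -0.01154716]), 'finger_gap': 0.9955338613251095}
side {'fx': 400.1866379867187, 'fy': 400.1866379867187, 'cx': 275.2718682067533, 'cy': 202.94831374402762, 'extrinsics': array([[-0.99959339, -0.00730095,  0.02756359,  0.54778161],
       [-0.02791887,  0.4470871 , -0.89405462,  1.12966362],
       [-0.00579588, -0.89446063, -0.44710915,  0.60881274],
       [ 0.        ,  0.        ,  0.        ,  1.        ]])}
top {'fx': 517.5590841600647, 'fy': 517.5590841600647, 'cx': 280.20982265793225, 'cy': 206.0171871591304, 'extrinsics': array([[ 0.02314628, -0.98009701,  0.19716516,  0.25996084],
       [-0.99972838, -0.02322867,  0.00189506,  0.02386837],
       [ 0.00272254, -0.19715547, -0.98036846,  1.61356523],
       [ 0.        ,  0.        ,  0.        ,  1.        ]])}
wrist {'fx': 356.1954082437736, 'fy': 356.1954082437736, 'cx': 282.17716510023473, 'cy': 201.90323727723754, 'extrinsics': array([[ 3.06584431e-01,  9.20991954e-01,  2.40374307e-01,
         1.24958320e-01],
       [ 9.51843060e-01, -2.96880764e-01, -7.65284313e-02,
         6.17565553e-01],
       [ 8.80438389e-04,  2.52261042e-01, -9.67658820e-01,
         3.84462178e-01],
       [ 0.00000000e+00,  0.00000000e+00,  0.00000000e+00,
         1.00000000e+00]])}
```

View pics/top0.png

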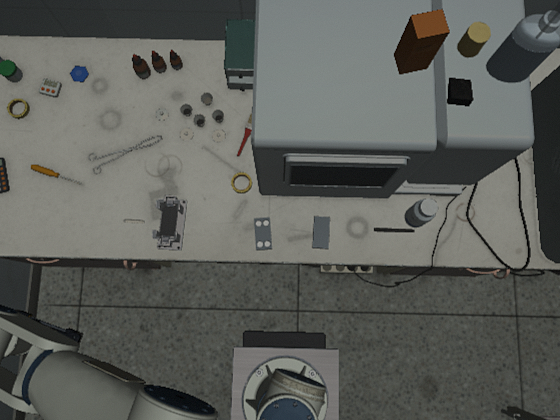

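View pics/side0.png

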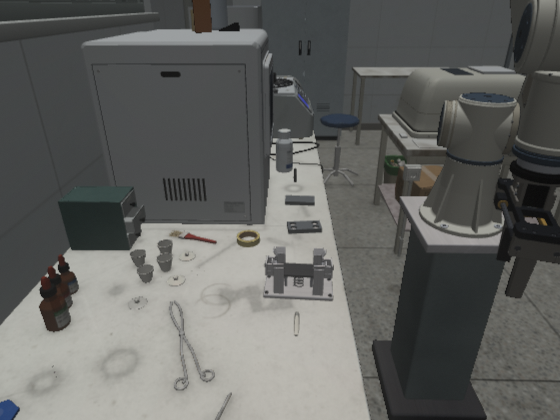

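View pics/wrist0.png

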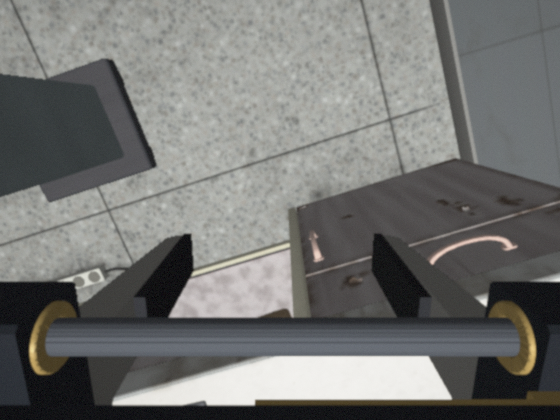

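The top view shows the magazine at about (169,222), the carrier with four wells at (263,233), the plain cover at (321,232), the pen at (393,230), the bottle at (422,212), the boat at (133,220) and the tape roll at (241,183). In the side view the magazine is at (298,272), with the carrier and cover behind it. The wrist camera sees only the floor so far. I'll measure coarsely from the top and side views first.

```bash
python3 - <<'E'
from h import *
for t in ['top0','side0']:
    P=pts(t); print(t)
    for n,(u,v) in dict(mag=(169,222),car=(263,233),cov=(321,232),table=(290,215),table2=(100,215)).items():
        if t=='top0': print(n,ray(t,u,v,0.014).round(3),P[v,u].round(3))
    for n,(u,v) in dict(mag=(298,272),car=(304,226),cov=(299,200),table=(250,300)).items():
        if t=='side0': print(n,ray(t,u,v,0.014).round(3),P[v,u].round(3))
for t,(x0,y0,x1,y1) in dict(top0=(110,170,440,270),side0=(220,150,350,350)).items():
    p=load(t)[0][y0:y1,x0:x1]; s=min(800/p.shape[1],600/p.shape[0])
    cv2.imwrite(f'pics/{t}z.png',cv2.resize(p,None,fx=s,fy=s,interpolation=cv2.INTER_CUBIC)[:,:,::-1])
E
```

```text
top0
mag [0.522 0.374 0.014] [0.515 0.364 0.06 ]
car [0.495 0.079 0.014] [0.494 0.079 0.018]
cov [ 0.502 -0.102  0.014] [ 0.502 -0.102  0.014]
table [ 0.554 -0.004  0.014] [ 0.557 -0.005 -0.002]
table2 [0.54  0.592 0.014] [ 0.543  0.598 -0.004]
side0
mag [0.518 0.321 0.014] [0.52  0.382 0.059]
car [0.495 0.092 0.014] [0.495 0.096 0.016]
cov [ 0.505 -0.083  0.014] [ 0.505 -0.081  0.015]
table [0.627 0.427 0.014] [0.629 0.411 0.   ]
```

View pics/top0z.png

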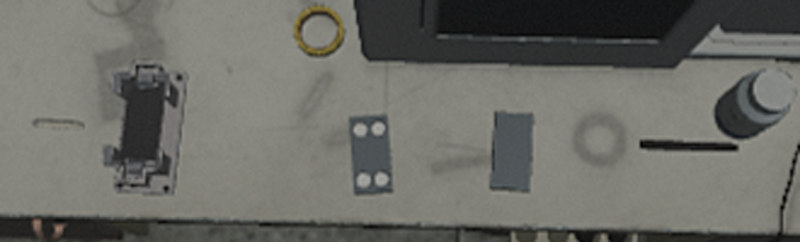

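View pics/side0z.png

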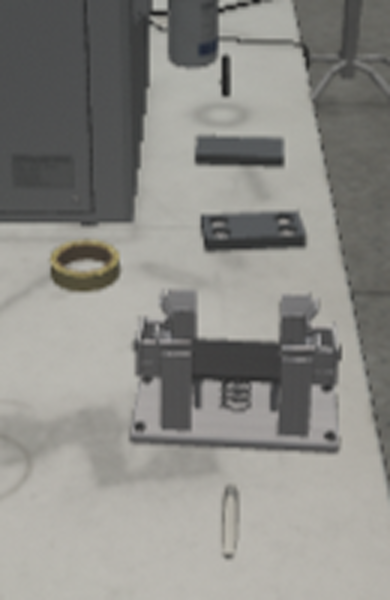

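Coarse positions are carrier (0.495, 0.079), cover (0.502, -0.102) and magazine about (0.515, 0.37). All are long along x. I'll move over the magazine for a wrist view.

>>> play_rows:
  plan:
    - {"x": 3.3, "y": -2.2, "z": 0.6, "wz": 2}
    - {"x": 6.6, "y": -4.5, "z": 1.2, "wz": 4}
    - {"x": 10, "y": -6.8, "z": 2, "wz": 6}
    - {"x": 13.2, "y": -9, "z": 3, "wz": 8}
    - {"x": 16.5, "y": -11.3, "z": 4, "wz": 10}
    - {"x": 20, "y": -13.6, "z": 5, "wz": 12}
    - {"x": 23.2, "y": -15.9, "z": 6, "wz": 14}
    - {"x": 26.5, "y": -18.2, "z": 6, "wz": 16}
    - {"x": 30, "y": -20.5, "z": 6, "wz": 17}
    - {"x": 32.8, "y": -22.5, "z": 6, "wz": 17.9}
  gripper: 1

```text
schema error: expected keys x, y, z, wx, wy, wz
```

>>> play_rows:
  plan:
    - {"x": 3.3, "y": -2.2, "z": 0.6, "wx": 0, "wy": 0, "wz": 2}
    - {"x": 6.6, "y": -4.5, "z": 1.2, "wx": 0, "wy": 0, "wz": 4}
    - {"x": 10, "y": -6.8, "z": 2, "wx": 0, "wy": 0, "wz": 6}
    - {"x": 13.2, "y": -9, "z": 3, "wx": 0, "wy": 0, "wz": 8}
    - {"x": 16.5, "y": -11.3, "z": 4, "wx": 0, "wy": 0, "wz": 10}
    - {"x": 20, "y": -13.6, "z": 5, "wx": 0, "wy": 0, "wz": 12}
    - {"x": 23.2, "y": -15.9, "z": 6, "wx": 0, "wy": 0, "wz": 14}
    - {"x": 26.5, "y": -18.2, "z": 6, "wx": 0, "wy": 0, "wz": 16}
    - {"x": 30, "y": -20.5, "z": 6, "wx": 0, "wy": 0, "wz": 17.9}
    - {"x": 32.8, "y": -22.5, "z": 6, "wx": 0, "wy": 0, "wz": 17.9}
  gripper: 1

```text
time: 0.98
eef_pos: [0.5218, 0.368, 0.2997]
tcp_rot: [-180.0, 0.0, -179.9]
force: [-0.2, 0.0, -0.3]
finger_gap: 0.997
```

```bash
python3 - <<'E'
from h import *
s=arm.sense(); print(s['time'],s['eef_pos'],s['tcp_rot'],s['force'],s['joint_velocities'].round(2))
snap('wrist','w1'); s=arm.sense(); print(s['eef_pos'],s['tcp_rot'])
E
```

```text
0.9833 [0.52181327 0.3680069  0.29972697] [-1.79998863e+02  3.65038082e-02 -1.79880609e+02] [-0.15659937  0.00173059 -0.2832108 ] [-35.05  12.   -16.05   0.56   4.61 -31.62]
[0.52586709 0.36479141 0.29939211] [-1.79879989e+02  1.68732165e-01  1.79916366e+02]
```

View pics/w1.png

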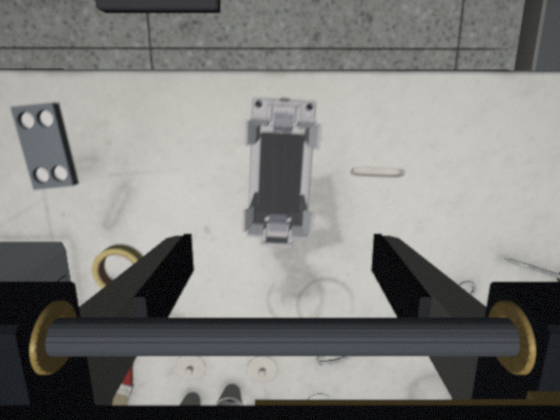

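The magazine is at about (281,170) in the wrist image, with its dark follower in the middle. The carrier is at (44,146) and the boat at (377,171). The arm was still settling, so I'll take a still picture and measure the magazine.

```bash
python3 - <<'E'
from h import *
snap('wrist','w1b'); snap('wrist','w1c'); s=arm.sense(); print(s['eef_pos'],s['joint_velocities'].round(2))
p=load('w1c')[0]
P=pts('w1c')
g=p.max(2)
m=((g<90)).astype(np.uint8); m[:125]=0; m[232:]=0; m[:,:245]=0; m[:,325:]=0
n,l,st,c=cv2.connectedComponentsWithStats(m); i=1+np.argmax(st[1:,4]); print(st[i],c[i])
mm=l==i; print('follower z',np.median(P[mm][:,2]),P[mm].mean(0))
crop=p[80:260,220:345]; cv2.imwrite('pics/w1cz.png',cv2.resize(crop,None,fx=3.3,fy=3.3,interpolation=cv2.INTER_CUBIC)[:,:,::-1])
for u,v in [(258,104),(309,106)]: print(P[v,u],ray('w1c',u,v,0.01))
E
```

```text
[0.52127241 0.3681706  0.29908253] [ 3.   -0.75  1.2   1.05  0.14  1.31]
[ 254  125   57  101 3911] [282.34441319 174.33469701]
follower z 0.05919310916302706 [0.52347411 0.3684696  0.05927407]
[0.44787236 0.34014174 0.00988768] [0.44787369 0.34014901 0.01      ]
[0.45037265 0.39989963 0.0137515 ] [0.45034951 0.40017536 0.01      ]
```

View pics/w1cz.png

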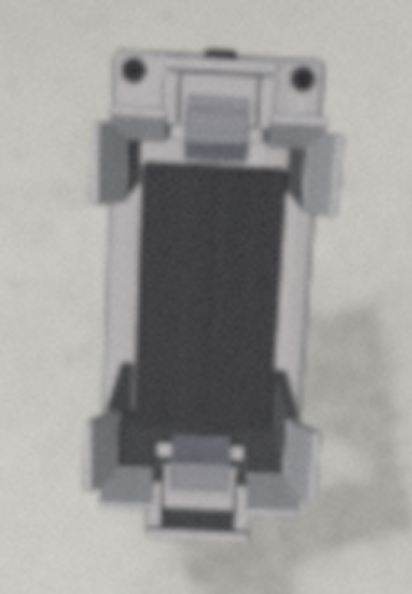

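>>> play_rows:
  plan:
    - {"x": 0, "y": 0, "z": -3, "wx": 0, "wy": 0, "wz": 0}
    - {"x": 0, "y": 0, "z": -6, "wx": 0, "wy": 0, "wz": 0}
    - {"x": 0, "y": 0, "z": -8.5, "wx": 0, "wy": 0, "wz": 0}
    - {"x": 0, "y": 0, "z": -10, "wx": 0, "wy": 0, "wz": 0}
    - {"x": 0, "y": 0, "z": -10, "wx": 0, "wy": 0, "wz": 0}
    - {"x": 0, "y": 0, "z": -10, "wx": 0, "wy": 0, "wz": 0}
    - {"x": 0, "y": 0, "z": -10, "wx": 0, "wy": 0, "wz": 0}
    - {"x": 0, "y": 0, "z": -10, "wx": 0, "wy": 0, "wz": 0}
    - {"x": 0, "y": 0, "z": -10, "wx": 0, "wy": 0, "wz": 0}
    - {"x": 0, "y": 0, "z": -10, "wx": 0, "wy": 0, "wz": 0}
  gripper: 1

```text
time: 1.97
eef_pos: [0.5201, 0.3702, 0.2007]
tcp_rot: [179.9, 0.1, -180.0]
force: [0.3, 0.3, -0.8]
finger_gap: 1.002
```

```bash
python3 - <<'E'
from h import *
snap('wrist','w2'); s=arm.sense(); print(s['eef_pos'],s['tcp_rot'],s['joint_velocities'].round(2))
p=load('w2')[0]
crop=p[80:330,170:400]; cv2.imwrite('pics/w2z.png',cv2.resize(crop,None,fx=2.4,fy=2.4,interpolation=cv2.INTER_CUBIC)[:,:,::-1])
E
```

```text
[0.51997267 0.37012487 0.20043217] [ 1.79957594e+02  5.92526941e-02 -1.79962138e+02] [-0.07  0.22  0.28  0.05  0.   -0.03]
```

View pics/w2z.png

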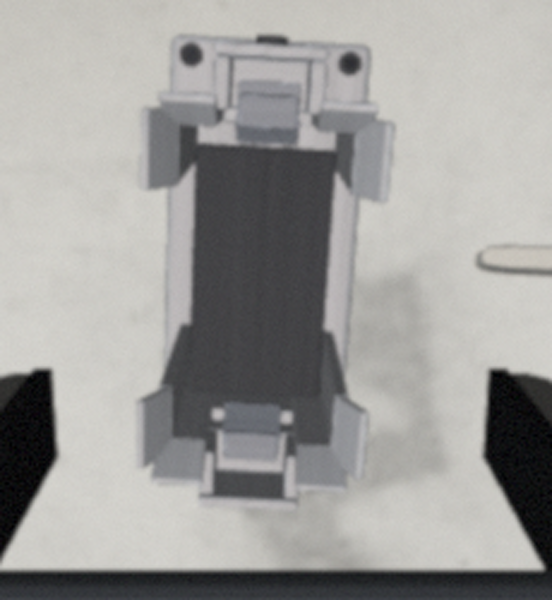

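```bash
python3 - <<'E'
from h import *
for t in ['w1c','w2']:
    p,d,E,K=load(t); P=pts(t); g=p.max(2)
    roi=(np.abs(P[...,0]-.52)<.1)&(np.abs(P[...,1]-.37)<.06)&(d>0)
    for n,lo,hi in [('flare',.088,.105),('flaretop',.093,.1),('base',.006,.0135)]:
        m=roi&(P[...,2]>lo)&(P[...,2]<hi)
        q=P[m][:,:2].astype(np.float32); r=cv2.minAreaRect(q*1000); print(t,n,m.sum(),r, np.percentile(P[m][:,2],[5,95]))
    m=(roi&(np.abs(P[...,2]-.059)<.003)&(g<90)).astype(np.uint8)
    m=cv2.morphologyEx(m,cv2.MORPH_OPEN,np.ones((3,3)))
    k,l,st,c=cv2.connectedComponentsWithStats(m); i=1+np.argmax(st[1:,4]); mm=l==i
    print(t,'fol',st[i],np.median(P[mm][:,2]),cv2.minAreaRect((P[mm][:,:2]*1000).astype(np.float32)))
    # edges per row -> ray on z=.059
    L=[];R=[]
    for v in range(st[i][1]+6,st[i][1]+st[i][3]-12):
        c=np.where(mm[v])[0]; L.append(ray(t,c.min()-.5,v,.059)[:2]); R.append(ray(t,c.max()+.5,v,.059)[:2])
    for n,a in (('L',L),('R',R)):
        a=np.array(a); f=cv2.fitLine((a*1000).astype(np.float32),cv2.DIST_HUBER,0,.01,.01).ravel(); print(n,f, np.degrees(np.arctan(f[1]/f[0])), 'y at x=522', f[3]+(522-f[2])*f[1]/f[0])
    v0=[np.where(mm[:,u])[0] for u in range(st[i][0]+8,st[i][0]+st[i][2]-8)]
    print('x near', np.median([ray(t,u+st[i][0]+8,v.min()-.5,.059)[0] for u,v in enumerate(v0)]),'x far',np.median([ray(t,u+st[i][0]+8,v.max()+.5,.059)[0] for u,v in enumerate(v0)]))
E
```

```text
w1c flare 1190 ((518.5982055664062, 368.81854248046875), (72.91719055175781, 122.80216217041016), 86.98504638671875) [0.08863868 0.09687795]
w1c flaretop 703 ((518.5982055664062, 368.81854248046875), (72.91719055175781, 122.80216217041016), 86.98504638671875) [0.09325505 0.09703934]
w1c base 1703 ((505.2896423339844, 369.83563232421875), (76.11067199707031, 133.32867431640625), 86.95378112792969) [0.00825914 0.01190229]
w1c fol [ 261  130   46   80 3267] 0.05923022571054659 ((518.9285888671875, 368.9670104980469), (46.087860107421875, 87.47496795654297), 87.15681457519531)
L [ 9.9822772e-01 -5.9510153e-02  5.1432898e+02  3.4646628e+02] -3.4116962 y at x=522 346.00897
R [ 9.9875748e-01 -4.9834717e-02  5.1459662e+02  3.9172214e+02] -2.8565018 y at x=522 391.35272
x near 0.47466595698264713 x far 0.5618471217773051
w2 flare 2286 ((519.0178833007812, 368.6492919921875), (72.9928207397461, 123.4361801147461), 86.90435028076172) [0.08866409 0.09674784]
w2 flaretop 1338 ((519.0178833007812, 368.6492919921875), (72.9928207397461, 123.4361801147461), 86.90435028076172) [0.09335086 0.09693612]
w2 base 2563 ((504.6094970703125, 369.5380859375), (76.08452606201172, 131.7772674560547), 86.94361114501953) [0.00825219 0.01172378]
w2 fol [ 249  141   61  104 5635] 0.05925154253786036 ((518.8046875, 368.45819091796875), (47.08422088623047, 87.57634735107422), 87.56026458740234)
L [ 9.9822414e-01 -5.9570294e-02  5.1683197e+02  3.4573749e+02] -3.415148 y at x=522 345.42908
R [ 9.9908704e-01 -4.2721111e-02  5.1546777e+02  3.9148672e+02] -2.4484844 y at x=522 391.2074
x near 0.4753540439689537 x far 0.5621432746786
```

Two heights agree on the magazine: centre about (0.519, 0.3687), yaw about -3.0°, follower face at 59.2 mm and flare top at 97 mm. Next I'll look at the carrier from the same height.

>>> play_rows:
  plan:
    - {"x": -0.2, "y": -3.5, "z": 0, "wx": 0, "wy": 0, "wz": 0}
    - {"x": -0.5, "y": -7, "z": 0, "wx": 0, "wy": 0, "wz": 0}
    - {"x": -0.8, "y": -10.5, "z": 0, "wx": 0, "wy": 0, "wz": 0}
    - {"x": -1.1, "y": -14, "z": 0, "wx": 0, "wy": 0, "wz": 0}
    - {"x": -1.5, "y": -17.5, "z": 0, "wx": 0, "wy": 0, "wz": 0}
    - {"x": -1.8, "y": -21, "z": 0, "wx": 0, "wy": 0, "wz": 0}
    - {"x": -2.1, "y": -24.5, "z": 0, "wx": 0, "wy": 0, "wz": 0}
    - {"x": -2.5, "y": -28, "z": 0, "wx": 0, "wy": 0, "wz": 0}
    - {"x": -2.5, "y": -29, "z": 0, "wx": 0, "wy": 0, "wz": 0}
    - {"x": -2.5, "y": -29, "z": 0, "wx": 0, "wy": 0, "wz": 0}
  gripper: 1

```text
time: 2.85
eef_pos: [0.4947, 0.0778, 0.2001]
tcp_rot: [-180.0, 0.0, 179.9]
force: [0.1, 1.0, 0.4]
finger_gap: 1.002
```

```bash
cat >> h.py <<'E'
def plate(t,c0,ztop=.014):
    p,d,E,K=load(t); P=pts(t)
    m=((np.abs(P[...,0]-c0[0])<.08)&(np.abs(P[...,1]-c0[1])<.05)&(P[...,2]>ztop-.003)&(P[...,2]<ztop+.004)).astype(np.uint8)
    m=cv2.morphologyEx(m,cv2.MORPH_CLOSE,np.ones((3,3)))
    k,l,st,c=cv2.connectedComponentsWithStats(m); i=1+np.argmax(st[1:,4]); mm=l==i
    z=np.median(P[mm][:,2]); q=np.array([ray(t,u,v,ztop)[:2] for v,u in zip(*np.where(mm))])
    r=cv2.minAreaRect((q*1000).astype(np.float32)); print(t,'depth-mask',st[i],'z',z,r)
    # colour mask
    hsv=cv2.cvtColor(p,cv2.COLOR_RGB2HSV); 
    return mm,P
E
python3 - <<'E'
from h import *
snap('wrist','w3a');snap('wrist','w3'); s=arm.sense(); print(s['time'],s['eef_pos'],s['tcp_rot'],s['joint_velocities'].round(2))
plate('w3',(.495,.079))
E
```

```text
2.95 [0.49525523 0.08010911 0.20001171] [1.79964213e+02 5.64380201e-02 1.79947672e+02] [ 1.51  0.5  -0.38  0.1  -0.07  0.05]
w3 depth-mask [ 251  129   63  108 4291] z 0.01420212674009913 ((495.14874267578125, 82.34365844726562), (100.23408508300781, 50.03173828125), 5.7347283363342285)
```

View pics/w3.png

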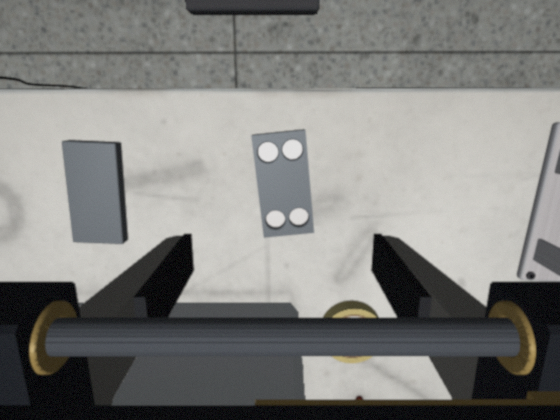

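The carrier lies at about (283,183) in the wrist image with four white wells visible, and its rectangle measures 100.2 x 50.0 mm. The cover is at (96,191). I'll cross-check both from a second view.

```bash
python3 - <<'E'
from h import *
plate('w1c',(.495,.079)); plate('w3',(.502,-.102)); plate('w3a',(.495,.079))
E
```

```text
w1c depth-mask [  12  101   65   88 2935] z 0.01359197439941312 ((495.02056884765625, 84.09628295898438), (99.8785629272461, 52.24361801147461), 5.6985368728637695)
w3 depth-mask [  62  140   63  104 5429] z 0.013875315159555313 ((502.990478515625, -98.5638198852539), (51.176544189453125, 99.75413513183594), 87.49431610107422)
w3a depth-mask [ 253  130   63  108 4289] z 0.01421104643104426 ((495.1321716308594, 82.34364318847656), (100.26646423339844, 50.029296875), 5.7410688400268555)
```

Carrier pose is (0.495, 0.0823) with yaw +5.7°, and the views agree apart from 1.8 mm in y from the oblique one. I'll descend and grasp it.

>>> play_rows:
  plan:
    - {"x": 0, "y": 0.1, "z": -3, "wx": 0, "wy": 0, "wz": 2}
    - {"x": 0, "y": 0.23, "z": -6, "wx": 0, "wy": 0, "wz": 4}
    - {"x": 0, "y": 0.23, "z": -9, "wx": 0, "wy": 0, "wz": 5.7}
    - {"x": 0, "y": 0.23, "z": -12, "wx": 0, "wy": 0, "wz": 5.7}
    - {"x": 0, "y": 0.23, "z": -14, "wx": 0, "wy": 0, "wz": 5.7}
    - {"x": 0, "y": 0.23, "z": -15.5, "wx": 0, "wy": 0, "wz": 5.7}
    - {"x": 0, "y": 0.23, "z": -16.5, "wx": 0, "wy": 0, "wz": 5.7}
    - {"x": 0, "y": 0.23, "z": -17.2, "wx": 0, "wy": 0, "wz": 5.7}
    - {"x": 0, "y": 0.23, "z": -17.2, "wx": 0, "wy": 0, "wz": 5.7}
    - {"x": 0, "y": 0.23, "z": -17.2, "wx": 0, "wy": 0, "wz": 5.7}
  gripper: 1

```text
time: 3.78
eef_pos: [0.4951, 0.0827, 0.0278]
tcp_rot: [180.0, 0.0, -174.2]
force: [-0.1, -0.9, 0.1]
finger_gap: 1.0
```

>>> play_rows:
  plan:
    - {"x": 0, "y": 0, "z": 0, "wx": 0, "wy": 0, "wz": 0}
    - {"x": 0, "y": 0, "z": 0, "wx": 0, "wy": 0, "wz": 0}
    - {"x": 0, "y": 0, "z": 0, "wx": 0, "wy": 0, "wz": 0}
    - {"x": 0, "y": 0, "z": 0, "wx": 0, "wy": 0, "wz": 0}
    - {"x": 0, "y": 0, "z": 0, "wx": 0, "wy": 0, "wz": 0}
    - {"x": 0, "y": 0, "z": 0, "wx": 0, "wy": 0, "wz": 0}
    - {"x": 0, "y": 0, "z": 0, "wx": 0, "wy": 0, "wz": 0}
    - {"x": 0, "y": 0, "z": 0, "wx": 0, "wy": 0, "wz": 0}
    - {"x": 0, "y": 0, "z": 0, "wx": 0, "wy": 0, "wz": 0}
    - {"x": 0, "y": 0, "z": 0, "wx": 0, "wy": 0, "wz": 0}
  gripper: -1

```text
time: 4.62
eef_pos: [0.4949, 0.0821, 0.0278]
tcp_rot: [-180.0, 0.0, -174.3]
force: [-0.5, -0.2, 4.3]
finger_gap: 0.536
```

>>> play_rows:
  plan:
    - {"x": 0, "y": 0, "z": 2, "wx": 0, "wy": 0, "wz": 0}
    - {"x": 0, "y": 0, "z": 5, "wx": 0, "wy": 0, "wz": 0}
    - {"x": 0, "y": 0, "z": 8.5, "wx": 0, "wy": 0, "wz": 0}
    - {"x": 0, "y": 1, "z": 12, "wx": 0, "wy": 0, "wz": -1}
    - {"x": 0.3, "y": 3, "z": 14, "wx": 0, "wy": 0, "wz": -2}
    - {"x": 0.6, "y": 6, "z": 15, "wx": 0, "wy": 0, "wz": -3}
    - {"x": 0.9, "y": 9, "z": 15, "wx": 0, "wy": 0, "wz": -4}
    - {"x": 1.2, "y": 12, "z": 15, "wx": 0, "wy": 0, "wz": -5}
    - {"x": 1.5, "y": 15, "z": 15, "wx": 0, "wy": 0, "wz": -6}
    - {"x": 1.8, "y": 18, "z": 15, "wx": 0, "wy": 0, "wz": -7}
  gripper: -1

```text
time: 5.45
eef_pos: [0.5125, 0.2636, 0.1774]
tcp_rot: [-180.0, -0.0, 178.7]
force: [1.4, -0.0, -1.0]
finger_gap: 0.54
```

>>> play_rows:
  plan:
    - {"x": 0.2, "y": 3, "z": 0, "wx": 0, "wy": 0, "wz": -0.5}
    - {"x": 0.4, "y": 6, "z": 0, "wx": 0, "wy": 0, "wz": -1}
    - {"x": 0.5, "y": 8.5, "z": 0, "wx": 0, "wy": 0, "wz": -1.5}
    - {"x": 0.6, "y": 10, "z": 0, "wx": 0, "wy": 0, "wz": -1.7}
    - {"x": 0.6, "y": 10.64, "z": 0, "wx": 0, "wy": 0, "wz": -1.7}
    - {"x": 0.6, "y": 10.64, "z": 0, "wx": 0, "wy": 0, "wz": -1.7}
    - {"x": 0.6, "y": 10.64, "z": 0, "wx": 0, "wy": 0, "wz": -1.7}
    - {"x": 0.6, "y": 10.64, "z": 0, "wx": 0, "wy": 0, "wz": -1.7}
    - {"x": 0.6, "y": 10.64, "z": 0, "wx": 0, "wy": 0, "wz": -1.7}
    - {"x": 0.6, "y": 10.64, "z": 0, "wx": 0, "wy": 0, "wz": -1.7}
  gripper: -1

```text
time: 6.28
eef_pos: [0.5189, 0.3675, 0.1777]
tcp_rot: [-180.0, 0.0, 177.0]
force: [-0.2, 0.1, -1.5]
finger_gap: 0.542
```

```bash
python3 - <<'E'
from h import *
snap('wrist','w4'); s=arm.sense(); print(s['time'],s['eef_pos'],s['tcp_rot'],s['finger_gap'],s['force'],s['joint_velocities'].round(2))
for z in (.162,.164,.166): plate('w4',(.519,.369),z)
E
```

```text
6.3333 [0.5189261  0.36771873 0.17775532] [-1.79998136e+02  4.75906510e-03  1.76981325e+02] 0.5423584466398805 [-0.65946865  0.58846611 -0.57296511] [ 0.25  0.19 -0.22  0.   -0.01  0.17]
w4 depth-mask [  204   155   158   162 14338] z 0.16419803658646043 ((510.02532958984375, 369.6783447265625), (75.69889068603516, 82.11817169189453), 86.92169952392578)
w4 depth-mask [  203   155   160   162 14177] z 0.1642210794374198 ((509.2667236328125, 369.71435546875), (75.82645416259766, 81.09825134277344), 86.92151641845703)
w4 depth-mask [  201   156   164   161 14086] z 0.1642425999082074 ((508.72772216796875, 369.73828125), (76.81541442871094, 79.63944244384766), 86.92242431640625)
```

View pics/w4.png

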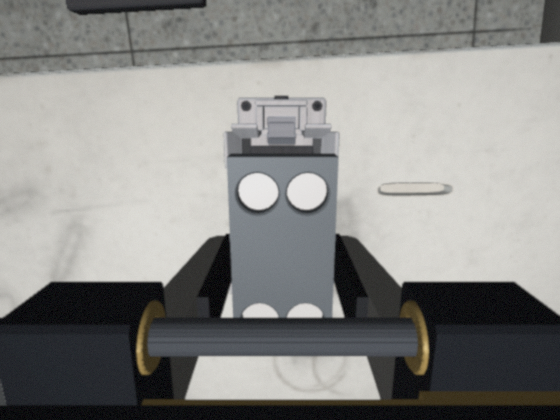

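```bash
python3 - <<'E'
from h import *
P=pts('w4'); p,d,E,K=load('w4')
hsv=cv2.cvtColor(p,cv2.COLOR_RGB2HSV)
for v in (215,225): print(v,[tuple(p[v,u]) for u in (224,228,230,232,236,330,333,336,340)])
for v in (165,175,220,230):
    g=p[v].astype(int).sum(1); r=np.abs(np.diff(cv2.GaussianBlur(g.astype(np.float32)[None],(5,1),1)[0]))
    l=220+np.argmax(r[220:245]); q=320+np.argmax(r[320:350]); a=ray('w4',l+.5,v,.164);b=ray('w4',q+.5,v,.164); print(v,l,q,a.round(4),b.round(4),((a+b)/2).round(4))
for u in (245,282,320):
    g=p[:,u].astype(int).sum(1).astype(np.float32); r=np.abs(np.diff(g)); v=145+np.argmax(r[145:165]); print(u,v,ray('w4',u,v+.5,.164))
mm=(np.abs(P[...,2]-.164)<.01); mm[:,:240]=0;mm[:,325:]=0;mm[:160]=0;mm[300:]=0
A=P[mm]; c=np.linalg.lstsq(np.c_[A[:,:2]-[.519,.369],np.ones(len(A))],A[:,2],rcond=None)[0]; print('tilt',c)
E
```

```text
215 [(np.uint8(214), np.uint8(211), np.uint8(207)), (np.uint8(193), np.uint8(193), np.uint8(190)), (np.uint8(134), np.uint8(140), np.uint8(144)), (np.uint8(127), np.uint8(133), np.uint8(138)), (np.uint8(127), np.uint8(134), np.uint8(138)), (np.uint8(120), np.uint8(128), np.uint8(131)), (np.uint8(122), np.uint8(127), np.uint8(133)), (np.uint8(156), np.uint8(158), np.uint8(156)), (np.uint8(182), np.uint8(181), np.uint8(176))]
225 [(np.uint8(214), np.uint8(213), np.uint8(206)), (np.uint8(191), np.uint8(191), np.uint8(186)), (np.uint8(136), np.uint8(141), np.uint8(146)), (np.uint8(127), np.uint8(133), np.uint8(139)), (np.uint8(127), np.uint8(132), np.uint8(136)), (np.uint8(119), np.uint8(122), np.uint8(129)), (np.uint8(119), np.uint8(124), np.uint8(129)), (np.uint8(165), np.uint8(165), np.uint8(162)), (np.uint8(177), np.uint8(175), np.uint8(171))]
165 226 337 [0.4719 0.3464 0.164 ] [0.4746 0.3963 0.164 ] [0.4733 0.3714 0.164 ]
175 226 337 [0.4765 0.346  0.164 ] [0.4791 0.3962 0.164 ] [0.4778 0.3711 0.164 ]
220 228 335 [0.4978 0.345  0.164 ] [0.5005 0.395  0.164 ] [0.4991 0.37   0.164 ]
230 229 335 [0.5028 0.345  0.164 ] [0.5054 0.3949 0.164 ] [0.5041 0.37   0.164 ]
245 156 [0.46857745 0.35504774 0.164     ]
282 156 [0.4694505  0.37155833 0.164     ]
320 156 [0.47034748 0.38852152 0.164     ]
tilt [ 0.06725112 -0.00247735  0.16370399]
```

```bash
python3 - <<'E'
from h import *
P=pts('w4')
for sl in [(slice(218,295),slice(236,330)),(slice(160,300),slice(279,286))]:
    A=P[sl].reshape(-1,3); A=A[np.abs(A[:,2]-.164)<.006]
    c=np.linalg.lstsq(np.c_[A[:,:2]-[.519,.369],np.ones(len(A))],A[:,2],rcond=None)[0]; print('tilt',c,len(A))
for v in (160,200,250,300): print(v,P[v,280:285].mean(0))
E
```

```text
tilt [-0.00043186  0.00175328  0.16424294] 7200
tilt [0.00070157 0.01586376 0.16423104] 975
160 [0.47099631 0.37147658 0.16414787]
200 [0.4894374 0.3705047 0.1642017]
250 [0.51416425 0.36920052 0.16398616]
300 [0.54067921 0.36779949 0.16417042]
```

```bash
python3 - <<'E'
from h import *
def hole(t,u,v):
    p=load(t)[0].max(2).astype(float); u=round(u);v=round(v)
    w=np.clip(130-p[v-6:v+7,u-6:u+7],0,None); y,x=np.mgrid[v-6:v+7,u-6:u+7]; return (w*x).sum()/w.sum(),(w*y).sum()/w.sum()
for t,hs in dict(w1c=[(258,104),(309,106)],w2=[(249.6,102.5),(315.4,106.3)],w4=[(246,105),(317,105)]).items():
    a=[ray(t,*hole(t,*h),.010) for h in hs]; print(t,np.round(a,4)[:,:2].tolist(),np.mean(a,0).round(4), np.degrees(np.arctan2(-(a[1]-a[0])[0],(a[1]-a[0])[1])))
s=arm.sense(); print(s['eef_pos'])
E
```

```text
w1c [[0.4442, 0.3426], [0.4474, 0.4028]] [0.4458 0.3727 0.01  ] -3.0417098196455976
w2 [[0.4445, 0.3422], [0.4477, 0.4025]] [0.4461 0.3723 0.01  ] -3.063837227576978
w4 [[0.4446, 0.3421], [0.4477, 0.4024]] [0.4461 0.3723 0.01  ] -3.0046638766197256
[0.5189261  0.36771873 0.17775532]
```

The plate is level in the grip and sits within 1 mm of the shaft centre. I'll correct that small offset and lower it into the flare.

>>> play_rows:
  plan:
    - {"x": -0.05, "y": -0.1, "z": -1.5, "wx": 0, "wy": 0, "wz": 0}
    - {"x": -0.05, "y": -0.1, "z": -3, "wx": 0, "wy": 0, "wz": 0}
    - {"x": -0.05, "y": -0.1, "z": -4.3, "wx": 0, "wy": 0, "wz": 0}
    - {"x": -0.05, "y": -0.1, "z": -5.2, "wx": 0, "wy": 0, "wz": 0}
    - {"x": -0.05, "y": -0.1, "z": -5.8, "wx": 0, "wy": 0, "wz": 0}
    - {"x": -0.05, "y": -0.1, "z": -6.3, "wx": 0, "wy": 0, "wz": 0}
    - {"x": -0.05, "y": -0.1, "z": -6.8, "wx": 0, "wy": 0, "wz": 0}
    - {"x": -0.05, "y": -0.1, "z": -7.3, "wx": 0, "wy": 0, "wz": 0}
    - {"x": -0.05, "y": -0.1, "z": -7.3, "wx": 0, "wy": 0, "wz": 0}
    - {"x": -0.05, "y": -0.1, "z": -7.3, "wx": 0, "wy": 0, "wz": 0}
  gripper: -1

```text
time: 7.17
eef_pos: [0.5182, 0.3676, 0.1046]
tcp_rot: [-180.0, -0.0, 177.0]
force: [0.8, 0.5, -1.0]
finger_gap: 0.542
```

>>> play_rows:
  plan:
    - {"x": 0, "y": 0, "z": -0.3, "wx": 0, "wy": 0, "wz": 0}
    - {"x": 0, "y": 0, "z": -0.6, "wx": 0, "wy": 0, "wz": 0}
    - {"x": 0, "y": 0, "z": -0.9, "wx": 0, "wy": 0, "wz": 0}
    - {"x": 0, "y": 0, "z": -1.1, "wx": 0, "wy": 0, "wz": 0}
    - {"x": 0, "y": 0, "z": -1.3, "wx": 0, "wy": 0, "wz": 0}
    - {"x": 0, "y": 0, "z": -1.5, "wx": 0, "wy": 0, "wz": 0}
    - {"x": 0, "y": 0, "z": -1.5, "wx": 0, "wy": 0, "wz": 0}
    - {"x": 0, "y": 0, "z": -1.5, "wx": 0, "wy": 0, "wz": 0}
    - {"x": 0, "y": 0, "z": -1.5, "wx": 0, "wy": 0, "wz": 0}
    - {"x": 0, "y": 0, "z": -1.5, "wx": 0, "wy": 0, "wz": 0}
  gripper: -1

```text
time: 8.0
eef_pos: [0.5191, 0.3681, 0.0906]
tcp_rot: [179.9, 0.1, 177.0]
force: [-1.1, -1.2, 6.6]
finger_gap: 0.54
```

```bash
python3 - <<'E'
from h import *
snap('wrist','w5'); s=arm.sense(); print(s['time'],s['eef_pos'],s['tcp_rot'],s['finger_gap'],s['force'])
P=pts('w5'); A=P[218:295,240:325].reshape(-1,3); A=A[np.abs(A[:,2]-.076)<.015]
print(len(A),np.median(A[:,2]),np.linalg.lstsq(np.c_[A[:,:2]-[.519,.369],np.ones(len(A))],A[:,2],rcond=None)[0])
E
```

```text
8.05 [0.51909927 0.36813611 0.09065379] [1.79919240e+02 1.05979063e-01 1.77028454e+02] 0.5410562109494212 [ 0.00782444 -0.22425565  6.94970769]
6521 0.07718410044892265 [0.00420603 0.0041983  0.0771743 ]
```

View pics/w5.png

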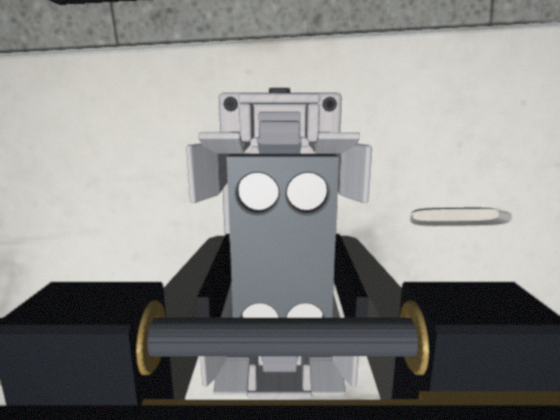

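The carrier is seated in the guides, level at 77 mm with 7 N and no slip. I'll press on.

>>> play_rows:
  plan:
    - {"x": 0, "y": 0, "z": -0.3, "wx": 0, "wy": 0, "wz": 0}
    - {"x": 0, "y": 0, "z": -0.6, "wx": 0, "wy": 0, "wz": 0}
    - {"x": 0, "y": 0, "z": -0.9, "wx": 0, "wy": 0, "wz": 0}
    - {"x": 0, "y": 0, "z": -1.2, "wx": 0, "wy": 0, "wz": 0}
    - {"x": 0, "y": 0, "z": -1.5, "wx": 0, "wy": 0, "wz": 0}
    - {"x": 0, "y": 0, "z": -1.8, "wx": 0, "wy": 0, "wz": 0}
    - {"x": 0, "y": 0, "z": -2.1, "wx": 0, "wy": 0, "wz": 0}
    - {"x": 0, "y": 0, "z": -2.3, "wx": 0, "wy": 0, "wz": 0}
    - {"x": 0, "y": 0, "z": -2.3, "wx": 0, "wy": 0, "wz": 0}
    - {"x": 0, "y": 0, "z": -2.3, "wx": 0, "wy": 0, "wz": 0}
  gripper: -1

```text
time: 8.88
eef_pos: [0.5187, 0.3679, 0.0668]
tcp_rot: [180.0, 0.0, 177.0]
force: [1.6, 1.3, 4.4]
finger_gap: 0.541
```

```bash
python3 - <<'E'
from h import *
snap('wrist','w6'); s=arm.sense(); print(s['time'],s['eef_pos'],s['tcp_rot'],s['finger_gap'],s['force'])
P=pts('w6'); A=P[218:295,240:325].reshape(-1,3); A=A[np.abs(A[:,2]-.056)<.02]
print(len(A),np.median(A[:,2]),np.linalg.lstsq(np.c_[A[:,:2]-[.519,.369],np.ones(len(A))],A[:,2],rcond=None)[0])
E
```

```text
8.9333 [0.51867368 0.3679149  0.06687591] [1.79960528e+02 4.70928692e-02 1.77032435e+02] 0.5438883370620488 [1.52370373 1.69775003 4.27094364]
6522 0.053563388626307246 [0.00217184 0.00141513 0.05357871]
```

View pics/w6.png

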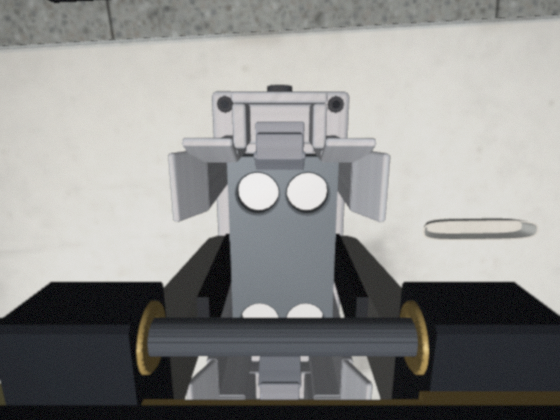

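The top is at 53.6 mm and the near lip overlaps the plate end. The reading of 4.3 N matches the follower alone. Releasing.

>>> play_rows:
  plan:
    - {"x": 0, "y": 0, "z": 0, "wx": 0, "wy": 0, "wz": 0}
    - {"x": 0, "y": 0, "z": 0, "wx": 0, "wy": 0, "wz": 0}
    - {"x": 0, "y": 0, "z": 0, "wx": 0, "wy": 0, "wz": 0}
    - {"x": 0, "y": 0, "z": 0, "wx": 0, "wy": 0, "wz": 0}
    - {"x": 0, "y": 0, "z": 0, "wx": 0, "wy": 0, "wz": 0}
    - {"x": 0, "y": 0, "z": 1, "wx": 0, "wy": 0, "wz": 0}
    - {"x": 0, "y": 0, "z": 3, "wx": 0, "wy": 0, "wz": 0}
    - {"x": 0, "y": 0, "z": 6, "wx": 0, "wy": 0, "wz": 0}
    - {"x": 0, "y": 0, "z": 9, "wx": 0, "wy": 0, "wz": 0}
    - {"x": 0, "y": 0, "z": 12, "wx": 0, "wy": 0, "wz": 0}
  gripper: 1

```text
time: 9.77
eef_pos: [0.518, 0.3674, 0.1884]
tcp_rot: [-180.0, -0.0, 177.0]
force: [0.1, 0.5, -0.6]
finger_gap: 1.0
```

```bash
python3 - <<'E'
from h import *
snap('wrist','w7a');snap('wrist','w7'); s=arm.sense(); print(s['time'],s['eef_pos'],s['tcp_rot'],s['finger_gap'],s['force'])
P=pts('w7'); A=P[200:260,260:305].reshape(-1,3); A=A[np.abs(A[:,2]-.06)<.02]
print(len(A),np.median(A[:,2]),np.linalg.lstsq(np.c_[A[:,:2]-[.519,.369],np.ones(len(A))],A[:,2],rcond=None)[0])
p=load('w7')[0]; cv2.imwrite('pics/w7z.png',cv2.resize(p[80:330,170:400],None,fx=2.4,fy=2.4,interpolation=cv2.INTER_CUBIC)[:,:,::-1])
E
```

```text
9.8667 [0.52066919 0.36927496 0.1927337 ] [179.69552459   0.39267255 177.0351547 ] 0.9960884835968008 [ 0.28867822  0.87645773 -0.31158739]
2689 0.06004594153045956 [0.01122764 0.00018887 0.05879578]
```

View pics/w7z.png

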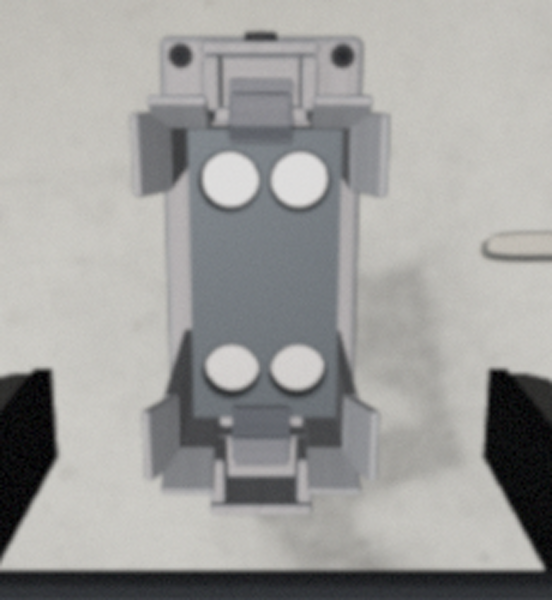

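The carrier's top is at 60.0 mm and both lips overlap its ends, with four wells showing at crop (230,180), (299,180), (231,368) and (297,368). Next is the cover.

>>> play_rows:
  plan:
    - {"x": 0, "y": -3, "z": 1.3, "wx": 0, "wy": 0, "wz": 0}
    - {"x": -0.2, "y": -7, "z": 1.3, "wx": 0, "wy": 0, "wz": 0}
    - {"x": -0.4, "y": -11, "z": 1.3, "wx": 0, "wy": 0, "wz": 0}
    - {"x": -0.6, "y": -15, "z": 1.3, "wx": 0, "wy": 0, "wz": 0}
    - {"x": -0.8, "y": -19, "z": 1.3, "wx": 0, "wy": 0, "wz": 0}
    - {"x": -1, "y": -23, "z": 1.3, "wx": 0, "wy": 0, "wz": 0}
    - {"x": -1.2, "y": -27, "z": 1.3, "wx": 0, "wy": 0, "wz": 0}
    - {"x": -1.4, "y": -31, "z": 1.3, "wx": 0, "wy": 0, "wz": 0}
    - {"x": -1.5, "y": -35, "z": 1.3, "wx": 0, "wy": 0, "wz": 0}
    - {"x": -1.55, "y": -39, "z": 1.3, "wx": 0, "wy": 0, "wz": 0}
  gripper: 1

```text
time: 10.7
eef_pos: [0.5019, -0.0242, 0.1997]
tcp_rot: [180.0, 0.0, 177.0]
force: [0.9, 0.5, -0.4]
finger_gap: 1.002
```

>>> play_rows:
  plan:
    - {"x": 0, "y": -3, "z": 0, "wx": 0, "wy": 0, "wz": 0}
    - {"x": 0, "y": -6, "z": 0, "wx": 0, "wy": 0, "wz": 0}
    - {"x": 0, "y": -7.8, "z": 0, "wx": 0, "wy": 0, "wz": 0}
    - {"x": 0, "y": -7.8, "z": 0, "wx": 0, "wy": 0, "wz": 0}
    - {"x": 0, "y": -7.8, "z": 0, "wx": 0, "wy": 0, "wz": 0}
    - {"x": 0, "y": -7.8, "z": 0, "wx": 0, "wy": 0, "wz": 0}
    - {"x": 0, "y": -7.8, "z": 0, "wx": 0, "wy": 0, "wz": 0}
    - {"x": 0, "y": -7.8, "z": 0, "wx": 0, "wy": 0, "wz": 0}
    - {"x": 0, "y": -7.8, "z": 0, "wx": 0, "wy": 0, "wz": 0}
    - {"x": 0, "y": -7.8, "z": 0, "wx": 0, "wy": 0, "wz": 0}
  gripper: 1

```text
time: 11.53
eef_pos: [0.5028, -0.0997, 0.1996]
tcp_rot: [180.0, -0.0, 177.1]
force: [-0.5, -0.2, -0.9]
finger_gap: 1.002
```

```bash
python3 - <<'E'
from h import *
snap('wrist','w8'); s=arm.sense(); print(s['time'],s['eef_pos'],s['tcp_rot'],s['joint_velocities'].round(2))
plate('w8',(.503,-.10))
E
```

```text
11.5833 [ 0.50278304 -0.09986975  0.19958187] [ 1.79995600e+02 -1.97927727e-05  1.77082725e+02] [-0.3   0.11 -0.1  -0.01 -0.03 -0.05]
w8 depth-mask [ 253  132   54  104 5410] z 0.014222983957095897 ((503.0579833984375, -99.87110137939453), (49.7944450378418, 99.7195053100586), 87.516845703125)
```

View pics/w8.png

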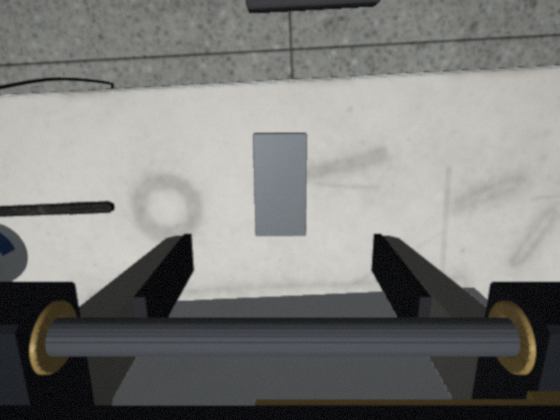

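The plain cover is at (280,184), giving pose (0.503, -0.0999), yaw -2.5°, top at 14.2 mm. I'll descend and grasp.

>>> play_rows:
  plan:
    - {"x": 0, "y": 0, "z": -3, "wx": 0, "wy": 0, "wz": 0.5}
    - {"x": 0, "y": 0, "z": -6, "wx": 0, "wy": 0, "wz": 0.5}
    - {"x": 0, "y": 0, "z": -9, "wx": 0, "wy": 0, "wz": 0.5}
    - {"x": 0, "y": 0, "z": -12, "wx": 0, "wy": 0, "wz": 0.5}
    - {"x": 0, "y": 0, "z": -14, "wx": 0, "wy": 0, "wz": 0.5}
    - {"x": 0, "y": 0, "z": -15.5, "wx": 0, "wy": 0, "wz": 0.5}
    - {"x": 0, "y": 0, "z": -16.5, "wx": 0, "wy": 0, "wz": 0.5}
    - {"x": 0, "y": 0, "z": -17.2, "wx": 0, "wy": 0, "wz": 0.5}
    - {"x": 0, "y": 0, "z": -17.2, "wx": 0, "wy": 0, "wz": 0.5}
    - {"x": 0, "y": 0, "z": -17.2, "wx": 0, "wy": 0, "wz": 0.5}
  gripper: 1

```text
time: 12.42
eef_pos: [0.5031, -0.1004, 0.0279]
tcp_rot: [-180.0, 0.0, 177.5]
force: [0.2, -0.0, -0.2]
finger_gap: 1.001
```

>>> play_rows:
  plan:
    - {"x": 0, "y": 0, "z": 0, "wx": 0, "wy": 0, "wz": 0}
    - {"x": 0, "y": 0, "z": 0, "wx": 0, "wy": 0, "wz": 0}
    - {"x": 0, "y": 0, "z": 0, "wx": 0, "wy": 0, "wz": 0}
    - {"x": 0, "y": 0, "z": 0, "wx": 0, "wy": 0, "wz": 0}
    - {"x": 0, "y": 0, "z": 0, "wx": 0, "wy": 0, "wz": 0}
    - {"x": 0, "y": 0, "z": 0, "wx": 0, "wy": 0, "wz": 0}
    - {"x": 0, "y": 0, "z": 0, "wx": 0, "wy": 0, "wz": 0}
    - {"x": 0, "y": 0, "z": 0, "wx": 0, "wy": 0, "wz": 0}
    - {"x": 0, "y": 0, "z": 0, "wx": 0, "wy": 0, "wz": 0}
    - {"x": 0, "y": 0, "z": 0, "wx": 0, "wy": 0, "wz": 0}
  gripper: -1

```text
time: 13.25
eef_pos: [0.5028, -0.1005, 0.0277]
tcp_rot: [-180.0, 0.0, 177.5]
force: [-0.6, -0.4, 3.8]
finger_gap: 0.539
```

>>> play_rows:
  plan:
    - {"x": 0, "y": 0, "z": 2, "wx": 0, "wy": 0, "wz": 0}
    - {"x": 0, "y": 0, "z": 5, "wx": 0, "wy": 0, "wz": 0}
    - {"x": 0, "y": 0, "z": 8.5, "wx": 0, "wy": 0, "wz": 0}
    - {"x": 0, "y": 1, "z": 12, "wx": 0, "wy": 0, "wz": 0}
    - {"x": 0.2, "y": 3, "z": 14, "wx": 0, "wy": 0, "wz": 0}
    - {"x": 0.4, "y": 6, "z": 15, "wx": 0, "wy": 0, "wz": 0}
    - {"x": 0.5, "y": 9.5, "z": 15, "wx": 0, "wy": 0, "wz": 0}
    - {"x": 0.6, "y": 13, "z": 15, "wx": 0, "wy": 0, "wz": 0}
    - {"x": 0.7, "y": 16.5, "z": 15, "wx": 0, "wy": 0, "wz": 0}
    - {"x": 0.8, "y": 20, "z": 15, "wx": 0, "wy": 0, "wz": 0}
  gripper: -1

```text
time: 14.08
eef_pos: [0.5103, 0.1011, 0.1775]
tcp_rot: [180.0, -0.0, 177.5]
force: [0.0, 1.1, -1.4]
finger_gap: 0.543
```

>>> play_rows:
  plan:
    - {"x": 0.1, "y": 3.5, "z": 0, "wx": 0, "wy": 0, "wz": 0}
    - {"x": 0.2, "y": 7, "z": 0, "wx": 0, "wy": 0, "wz": 0}
    - {"x": 0.3, "y": 10.5, "z": 0, "wx": 0, "wy": 0, "wz": 0}
    - {"x": 0.4, "y": 14, "z": 0, "wx": 0, "wy": 0, "wz": -0.5}
    - {"x": 0.5, "y": 17.5, "z": 0, "wx": 0, "wy": 0, "wz": -0.5}
    - {"x": 0.6, "y": 21, "z": 0, "wx": 0, "wy": 0, "wz": -0.5}
    - {"x": 0.7, "y": 24, "z": 0, "wx": 0, "wy": 0, "wz": -0.5}
    - {"x": 0.75, "y": 26, "z": 0, "wx": 0, "wy": 0, "wz": -0.5}
    - {"x": 0.75, "y": 26.8, "z": 0, "wx": 0, "wy": 0, "wz": -0.5}
    - {"x": 0.75, "y": 26.8, "z": 0, "wx": 0, "wy": 0, "wz": -0.5}
  gripper: -1

```text
time: 14.92
eef_pos: [0.5178, 0.3688, 0.177]
tcp_rot: [-180.0, -0.0, 177.1]
force: [-1.0, -0.2, -1.3]
finger_gap: 0.544
```

```bash
python3 - <<'E'
from h import *
snap('wrist','w9a'); snap('wrist','w9b');snap('wrist','w9'); s=arm.sense(); print(s['time'],s['eef_pos'],s['tcp_rot'],s['finger_gap'],s['force'],s['joint_velocities'].round(2))
p=load('w9')[0]; P=pts('w9'); C=[]
for v in range(170,235,5):
    g=p[v].astype(np.float32).sum(1); r=np.abs(np.diff(cv2.GaussianBlur(g[None],(5,1),1)[0]))
    l=220+np.argmax(r[220:245]); q=320+np.argmax(r[320:350]); C.append((ray('w9',l+.5,v,.164)+ray('w9',q+.5,v,.164))[:2]/2)
C=np.array(C); f=np.polyfit(C[:,0],C[:,1],1); print('y at .519',np.polyval(f,.519),'yaw',np.degrees(f[0]))
for u in (245,282,320):
    g=p[:,u].astype(np.float32).sum(1); v=145+np.argmax(np.abs(np.diff(g))[145:168]); print(u,v,ray('w9',u,v+.5,.164))
A=P[170:295,240:325].reshape(-1,3); A=A[np.abs(A[:,2]-.164)<.006]
print(np.linalg.lstsq(np.c_[A[:,:2]-[.519,.369],np.ones(len(A))],A[:,2],rcond=None)[0])
E
```

```text
15.0667 [0.51797353 0.36614469 0.17721446] [-1.79937361e+02 -4.43221837e-02  1.77009751e+02] 0.540130523940976 [-8.56025621e-04 -7.19480927e-01 -9.07203535e-01] [-0.49 -0.37  0.05  0.02 -0.06  0.05]
y at .519 0.3680963945089324 yaw -2.80423494765229
245 157 [0.46787859 0.35400171 0.164     ]
282 154 [0.46739134 0.37052957 0.164     ]
320 157 [0.46959294 0.38736772 0.164     ]
[-1.07948548e-03 -1.17343639e-04  1.63565889e-01]
```

View pics/w9.png

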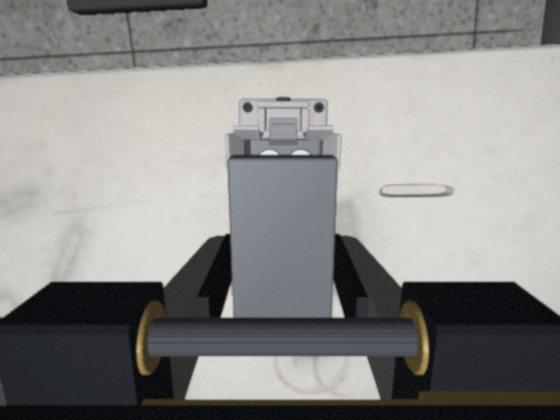

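The cover is held level over the mouth, with the carrier still visible under the lip at (283,148). I'll lower it along the same path.

>>> play_rows:
  plan:
    - {"x": 0, "y": 0, "z": -1.5, "wx": 0, "wy": 0, "wz": 0}
    - {"x": 0, "y": 0, "z": -3, "wx": 0, "wy": 0, "wz": 0}
    - {"x": 0, "y": 0, "z": -4.3, "wx": 0, "wy": 0, "wz": 0}
    - {"x": 0, "y": 0, "z": -5.2, "wx": 0, "wy": 0, "wz": 0}
    - {"x": 0, "y": 0, "z": -5.8, "wx": 0, "wy": 0, "wz": 0}
    - {"x": 0, "y": 0, "z": -6.3, "wx": 0, "wy": 0, "wz": 0}
    - {"x": 0, "y": 0, "z": -6.8, "wx": 0, "wy": 0, "wz": 0}
    - {"x": 0, "y": 0, "z": -7.3, "wx": 0, "wy": 0, "wz": 0}
    - {"x": 0, "y": 0, "z": -7.3, "wx": 0, "wy": 0, "wz": 0}
    - {"x": 0, "y": 0, "z": -7.3, "wx": 0, "wy": 0, "wz": 0}
  gripper: -1

```text
time: 15.9
eef_pos: [0.5182, 0.3676, 0.1045]
tcp_rot: [-180.0, -0.0, 177.0]
force: [-0.6, -0.0, -1.5]
finger_gap: 0.541
```

>>> play_rows:
  plan:
    - {"x": 0, "y": 0, "z": -0.3, "wx": 0, "wy": 0, "wz": 0}
    - {"x": 0, "y": 0, "z": -0.6, "wx": 0, "wy": 0, "wz": 0}
    - {"x": 0, "y": 0, "z": -0.9, "wx": 0, "wy": 0, "wz": 0}
    - {"x": 0, "y": 0, "z": -1.1, "wx": 0, "wy": 0, "wz": 0}
    - {"x": 0, "y": 0, "z": -1.3, "wx": 0, "wy": 0, "wz": 0}
    - {"x": 0, "y": 0, "z": -1.5, "wx": 0, "wy": 0, "wz": 0}
    - {"x": 0, "y": 0, "z": -1.5, "wx": 0, "wy": 0, "wz": 0}
    - {"x": 0, "y": 0, "z": -1.5, "wx": 0, "wy": 0, "wz": 0}
    - {"x": 0, "y": 0, "z": -1.5, "wx": 0, "wy": 0, "wz": 0}
    - {"x": 0, "y": 0, "z": -1.5, "wx": 0, "wy": 0, "wz": 0}
  gripper: -1

```text
time: 16.73
eef_pos: [0.5192, 0.3682, 0.0908]
tcp_rot: [179.9, 0.1, 177.0]
force: [0.4, -1.6, 6.3]
finger_gap: 0.539
```

```bash
python3 - <<'E'
from h import *
snap('wrist','w10'); s=arm.sense(); print(s['time'],s['eef_pos'],s['tcp_rot'],s['finger_gap'],s['force'])
P=pts('w10'); A=P[170:295,240:325].reshape(-1,3); A=A[np.abs(A[:,2]-.076)<.015]
print(len(A),np.median(A[:,2]),np.linalg.lstsq(np.c_[A[:,:2]-[.519,.369],np.ones(len(A))],A[:,2],rcond=None)[0])
E
```

```text
16.7833 [0.51917433 0.36814879 0.09073117] [1.79918310e+02 1.16073865e-01 1.77035446e+02] 0.5391418816735554 [-0.45398805 -0.21045476  7.28955578]
10577 0.07717811467643337 [0.00629624 0.00394963 0.07725777]
```

View pics/w10.png

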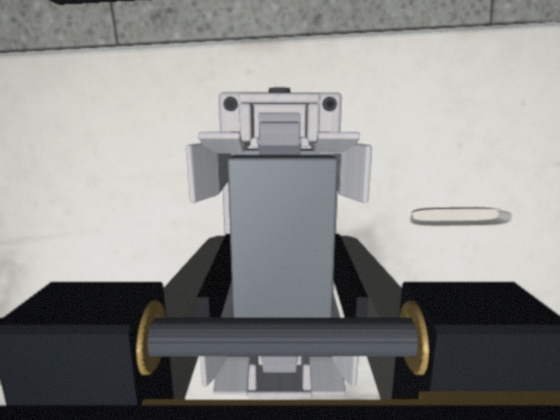

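The cover is in the guides, level at 77 mm with 7 N. I'll press it through.

>>> play_rows:
  plan:
    - {"x": 0, "y": 0, "z": -0.3, "wx": 0, "wy": 0, "wz": 0}
    - {"x": 0, "y": 0, "z": -0.6, "wx": 0, "wy": 0, "wz": 0}
    - {"x": 0, "y": 0, "z": -0.9, "wx": 0, "wy": 0, "wz": 0}
    - {"x": 0, "y": 0, "z": -1.2, "wx": 0, "wy": 0, "wz": 0}
    - {"x": 0, "y": 0, "z": -1.5, "wx": 0, "wy": 0, "wz": 0}
    - {"x": 0, "y": 0, "z": -1.8, "wx": 0, "wy": 0, "wz": 0}
    - {"x": 0, "y": 0, "z": -2.1, "wx": 0, "wy": 0, "wz": 0}
    - {"x": 0, "y": 0, "z": -2.3, "wx": 0, "wy": 0, "wz": 0}
    - {"x": 0, "y": 0, "z": -2.3, "wx": 0, "wy": 0, "wz": 0}
    - {"x": 0, "y": 0, "z": -2.3, "wx": 0, "wy": 0, "wz": 0}
  gripper: -1

```text
time: 17.62
eef_pos: [0.5187, 0.368, 0.067]
tcp_rot: [180.0, 0.1, 177.0]
force: [0.7, 2.4, 4.4]
finger_gap: 0.542
```

```bash
python3 - <<'E'
from h import *
snap('wrist','w11'); s=arm.sense(); print(s['time'],s['eef_pos'],s['tcp_rot'],s['finger_gap'],s['force'])
P=pts('w11'); A=P[180:295,240:325].reshape(-1,3); A=A[np.abs(A[:,2]-.056)<.02]
print(len(A),np.median(A[:,2]),np.linalg.lstsq(np.c_[A[:,:2]-[.519,.369],np.ones(len(A))],A[:,2],rcond=None)[0])
E
```

```text
17.6667 [0.51870576 0.36800602 0.06700215] [1.79948549e+02 5.08042665e-02 1.77030257e+02] 0.5418529706829457 [1.93397675 1.0187044  4.64173711]
9723 0.05358601770655247 [0.01148029 0.0018555  0.05371397]
```

View pics/w11.png

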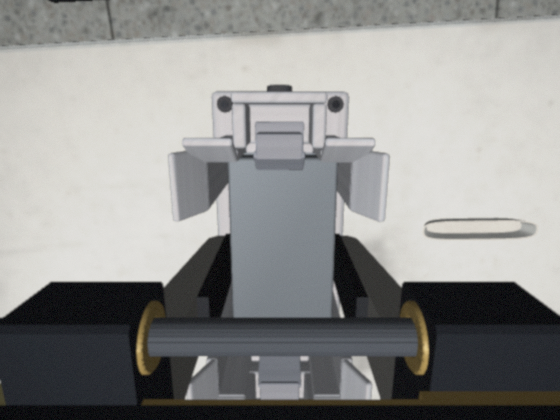

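The top is at 53.6 mm and the near lip overlaps the end at about (280,160). Releasing and backing off upward.

>>> play_rows:
  plan:
    - {"x": 0, "y": 0, "z": 0, "wx": 0, "wy": 0, "wz": 0}
    - {"x": 0, "y": 0, "z": 0, "wx": 0, "wy": 0, "wz": 0}
    - {"x": 0, "y": 0, "z": 0, "wx": 0, "wy": 0, "wz": 0}
    - {"x": 0, "y": 0, "z": 0, "wx": 0, "wy": 0, "wz": 0}
    - {"x": 0, "y": 0, "z": 0, "wx": 0, "wy": 0, "wz": 0}
    - {"x": 0, "y": 0, "z": 1, "wx": 0, "wy": 0, "wz": 0}
    - {"x": 0, "y": 0, "z": 3, "wx": 0, "wy": 0, "wz": 0}
    - {"x": 0, "y": 0, "z": 6, "wx": 0, "wy": 0, "wz": 0}
    - {"x": 0, "y": 0, "z": 9, "wx": 0, "wy": 0, "wz": 0}
    - {"x": 0, "y": 0, "z": 12, "wx": 0, "wy": 0, "wz": 0}
  gripper: 1

```text
time: 18.5
eef_pos: [0.518, 0.3674, 0.1884]
tcp_rot: [-180.0, -0.0, 177.0]
force: [0.5, -0.1, 0.3]
finger_gap: 0.996
```

>>> play_rows:
  plan:
    - {"x": 0, "y": 0, "z": 1, "wx": 0, "wy": 0, "wz": 0}
    - {"x": 0, "y": 0, "z": 2, "wx": 0, "wy": 0, "wz": 0}
    - {"x": 0, "y": 0, "z": 2, "wx": 0, "wy": 0, "wz": 0}
    - {"x": 0, "y": 0, "z": 2, "wx": 0, "wy": 0, "wz": 0}
    - {"x": 0, "y": 0, "z": 2, "wx": 0, "wy": 0, "wz": 0}
    - {"x": 0, "y": 0, "z": 2, "wx": 0, "wy": 0, "wz": 0}
    - {"x": 0, "y": 0, "z": 2, "wx": 0, "wy": 0, "wz": 0}
    - {"x": 0, "y": 0, "z": 2, "wx": 0, "wy": 0, "wz": 0}
    - {"x": 0, "y": 0, "z": 2, "wx": 0, "wy": 0, "wz": 0}
    - {"x": 0, "y": 0, "z": 2, "wx": 0, "wy": 0, "wz": 0}
  gripper: 1

```text
time: 19.33
eef_pos: [0.5182, 0.3675, 0.2063]
tcp_rot: [-180.0, -0.0, 177.0]
force: [-0.0, 0.5, 0.9]
finger_gap: 1.001
```

```bash
python3 - <<'E'
from h import *
snap('wrist','w12'); snap('side','side1'); s=arm.sense(); print(s['time'],s['eef_pos'],s['finger_gap'],s['force'])
P=pts('w12'); A=P[165:240,258:305].reshape(-1,3); A=A[np.abs(A[:,2]-.06)<.01]
print(len(A),np.median(A[:,2]),np.linalg.lstsq(np.c_[A[:,:2]-[.519,.369],np.ones(len(A))],A[:,2],rcond=None)[0])
p=load('w12')[0]; a=cv2.resize(p[80:330,170:400],None,fx=1.7,fy=1.7,interpolation=cv2.INTER_CUBIC)
p=load('side1')[0]; b=cv2.resize(p[235:310,250:345],None,fx=4,fy=4,interpolation=cv2.INTER_CUBIC)
o=np.zeros((430,780,3),np.uint8); o[:a.shape[0],:a.shape[1]]=a; o[:b.shape[0],395:395+b.shape[1]]=b
cv2.imwrite('pics/w12z.png',o[:,:,::-1])
E
```

```text
19.4333 [0.51822387 0.36756349 0.20647405] 0.9965428808457024 [0.26723992 1.28963181 0.60078856]
3513 0.06028014556034145 [-0.00011409  0.00238422  0.06027708]
```

View pics/w12z.png

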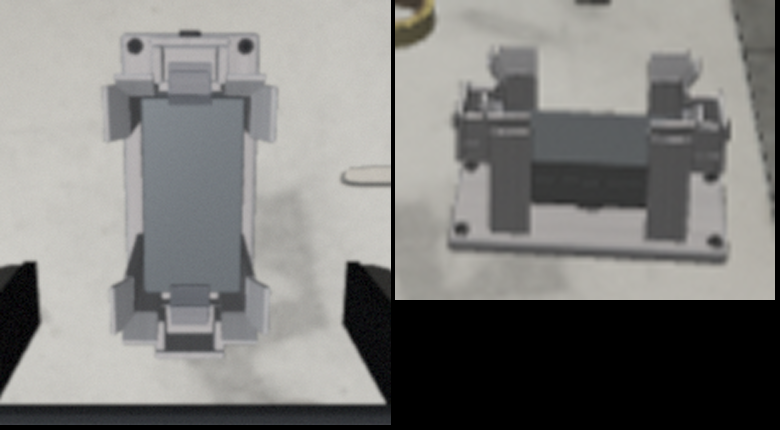

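The cover's top is at 60.3 mm and level, with both lips overlapping its ends. The side view shows the stack in the shaft. Everything is released, so I'm handing in.

```bash
python3 -c "
from cell import arm
print(arm.sign_off())"
```

```text
the job is handed in; nothing more can be done
None
```

Both plates are in the magazine and the job was handed in at about 19.4 s of the 72 s. The hand-in reports no verdict.

- **Method:** I found the magazine and both plates with the wrist camera, then gripped each plate by its long edges. I pressed each one down to about 53.6 mm at its top, then opened the gripper and lifted off.
- **Carrier:** after release its top came to rest at 60.0 mm, wells up, with both lips over its ends. This was before I picked up the cover.
- **Cover:** after release its top came to rest at 60.3 mm, level to within 0.003 rad, with both lips over its ends.
- **Robot:** it ended with the gripper open, clear above the magazine, at about zero force.
- **Surroundings:** I never went near the bottle, pen or tape roll, and the boat showed no sign of moving in the wrist views. I did not measure any of their positions at the end.
- **Not measured directly:** I judged the lips' closure from the images. I took the carrier's final height under the cover and the follower's depth from the cover's height.
- **Disagreements:** measurements agreed to within about 1 mm, except that views taken at an angle put the plates up to 1.8 mm off in y. I used the straight-down views for grasping. The tilt fit while pressing the cover read 0.011 rad, probably because it picked up the lip's nose; it was level after release.

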